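Cover the steel tumbler

ROBOT

A 6-joint arm with a two-finger parallel gripper is mounted at the origin on the work surface; the furniture and walls round the work are solid. World frame = base frame: x ahead of the robot, y to its left, z up, the work surface at z = 0. Lengths are in mm, angles in rad, forces in N, time in s.
With the tool pointing down it reaches from about 200 to 875 mm from the base axis. Payload 3.4 kg.
Tool frame: the origin (TCP) lies midway between the tips of the shut fingers; the grasp point (between the pads) lies 19 mm behind it; z points along the fingers, y is the line along which they close (so a half turn about z gives the same grasp; the last joint's range is limited). The gripper opens to 94 mm and grips with 3 to 60 N. Pads are 16 mm wide; open, the fingers measure 119 mm over their backs; the gripper's body (75 mm by 177 mm) begins 78 mm behind the grasp point.
Start: joints at [1.001, 0.276, 1.505, -0, 1.361, -0.121], TCP at [249.507, 518.087, 177.393] pointing down, gripper open.
Joint ranges: [-2.89, 2.89], [-0.75, 2.08], [0.22, 2.7], [-1.18, 4.32], [0.11, 2.71], [-2.7, 2.7]. Speed limits (rad/s): [2.57, 2.57, 3.14, 3.14, 3.14, 3.14].

INTERFACE

Orientations are given as a rotation vector (axis times angle).
In Python, from cell import sensors, imaging, manip gives the robot as it stands.
- The arm moves only by the tool drive_tool, never from a script. Its argument "moves" is a list of rows, each an object of numbers: "grip": the opening, from -1 (shut) to 1 (fully open); "x", "y", "z": the shift along the tool's x, y, z in mm; "ax", "ay", "az": the turn, a rotation vector about the tool's x, y, z in rad. In form: [{"grip": .., "x": .., "y": .., "z": .., "ax": .., "ay": .., "az": ..}, ...]. A call has 1 to 12 rows; each row shifts and turns the commanded pose from where the row before left it, along the tool's axes as they then stand; what a row does not reach is not made up. A row lasts 1/8 s, in which the tool goes at most 62.5 mm and 10.7 degrees, less where a joint would pass 70% of its speed; a pose out of reach is approached as far as the arm can. A call is refused whole if a number of a shift passes 62.5 or a number of a turn 0.188, either way. A call with a gripper value outside its range is refused whole. The fingers move at their own pace and stop on an object; the grip force is fixed at half the most. Time passes only in rows, so rows that do not move let the fingers close. It gives the time, the measured TCP pose, the force, the opening and the grip force at its end, in the units of the state.
- sensors.get_obs(): the state, without advancing time (a new reading comes with each control period).
- imaging.snapshot(name): name is "side" or "top" or "wrist"; returns the picture (384x512x3 uint8, blue, green, red); there is no depth.
- imaging.calibration(name): a dict with "camera_matrix" (3x3 intrinsics, pixels), "T" (4x4, takes a point from camera to world coordinates); the wrist camera has in their place "hand_eye" (4x4, takes a point from camera to tool coordinates, whose origin is the TCP and whose axes are the flange's). Camera axes: x right, y down, z forward; pixel columns grow to the right and rows downward; lengths in mm; the calibration is good to about 2 mm. The wrist camera is an equidistant fisheye: a pixel r from the principal point sees the ray r / f radians off the axis. A picture is of the moment at which its call begins: read the wrist's pose just before it. calibration takes no time and is no camera call.
- manip.sign_off(): hands the job in; it is judged then, once.
The state is a dict: "time_s": time; "joints": joint angles; "qvel": joint speeds; "joint_efforts": joint torques, N m; "eef_pos": TCP position; "orientation": TCP orientation; "wrist_force": force on the tool from outside, world axes, zero at the start; "wrist_torque": the same for the moment, N m; "gripper_width": finger opening in mm; "gripper_force": force on a finger pad.
Only numpy, scipy, OpenCV 4.12 (cv2) and the standard library are available. Lean on these libraries where they do the work, as an engineer would, in place of code of your own. Each camera call takes 0.05 s, during which the arm holds its last target. There are 200 camera calls.

TASK

A silver coin is waiting in the steel tumbler: keep the dust off it by putting the bamboo lid on. Take the lid by its knob, lower it onto the tumbler's rim and let go only once it rests there, so that it sits centred, fully home and level. Leave the tumbler standing where it is with the coin in it, and do not disturb the other things around.

Things in the scene. Friction and masses are not known exactly. Their poses are not given: they have to be found in the camera images.
- lid_knob (a point): centre of the upright wooden knob (cylinder 28 mm across, 44 mm high, with a 33 mm collar 2 mm high at its foot) on the loose round bamboo lid; it is on the lid's axis, 22 mm above the top of the lid's disc. z: the lid's axis, up through the knob. The lid weighs 50 to 100 g and starts on the worktop, knob up, standing on its plug
- lid_seat (a point): centre of the underside of the lid's pale disc (80 mm across, 7 mm thick), which rests on the tumbler's rim; on the lid's axis, 29 mm below the knob centre. Below the disc is a grey tapered plug 10 mm deep, 51 mm across at the disc and 41 mm at its foot. z: the lid's axis, up
- tumbler_rim (a point): centre of the mouth of the loose, open steel tumbler, in the plane of its rim, 95 mm above its foot; z: its axis, up. It stands on the worktop, round, thin-walled, 70 mm across outside at the rim and 54 mm at the foot, 65 to 120 g; the lid's plug goes into the mouth with about 5 mm to spare all round
- silver_coin: a silver disc 21 mm across and 8 mm high, loose on the tumbler's inner floor; origin at the centre of its underside
- steel_dish: bystander: a small empty steel dish, 86 mm across and 16 mm high; origin at the centre of its underside, z up
- ring_box_mid (a point): bystander: the centre of a closed dark red ring box, 60 x 52 mm, 42 mm high
Not all that is in view belongs to the job. There is more than one size of the part that bears tumbler_rim; the job needs the largest. Of the things that look like the part that bears lid_knob, take the one that is farthest from the robot's base at the start.

How it is judged (in metres and radians):
On the way:
1. the lid, still held by the robot, is lowered onto the tumbler's rim: within 12 mm of centred, its disc less than 8 mm above the rim (contact force between the fingers and lid above 0.3 N and horizontal distance between lid_seat and tumbler_rim below 0.012 m and z of lid_seat in the frame of tumbler_rim between -0.005 and 0.008 m), for 0.1 s.
At the end, for the whole second after the job is handed in: The lid rests on the tumbler, let go and still: centred to 8 mm, disc within 3 mm of the rim plane, within 0.05 rad of square to the tumbler, both within 0.06 rad of upright. The tumbler stands on the worktop, its rim within 40 mm of its start, coin inside (horizontal distance between lid_seat and tumbler_rim below 0.008 m and z of lid_seat in the frame of tumbler_rim between -0.003 and 0.003 m and angle between the z axis of lid_seat and the z axis of tumbler_rim, either way round below 0.05 rad and angle between each of lid_seat, tumbler_rim's own z axis and vertical below 0.06 rad and height (world z) of tumbler_rim below 0.1 m and distance of tumbler_rim from where it was at the start of the episode below 0.04 m and horizontal distance between silver_coin and tumbler_rim below 0.03 m and z of silver_coin in the frame of tumbler_rim between -0.1 and -0.06 m and linear speed of lid below 0.02 m/s); the robot touches nothing.
It fails at once if the tumbler is tipped by more than 0.4 rad (angle between tumbler_rim's own z axis and vertical above 0.4 rad).
It fails at once if the dish or the ring box is moved by more than 30 mm (distance of any of steel_dish, ring_box_mid from where it was at the start of the episode above 0.03 m).
It also fails if it takes over 38 s, if anything falls off the work surface, if the arm or the gripper's body presses on something with over 40 N, if the wrist force passes 120 N, or if a joint passes its speed limit or range.

## Working session

There is one attempt and no reset: what is moved stays moved. The work goes in short steps, Python scripts to look and compute and a tool call to move; the robot and the scene stay as the last step left them, time stands still between calls to the robot, and variables do not carry over. Pictures are saved under pics/ and viewed, at most 10 in all, crops included, and the job is handed in when it is done.

Besides the shell and the picture viewer there is one more tool, called as name([rows], argument=value, ...), one row to a line, values as JSON. drive_tool: Moves the arm, as the interface text tells. Its arguments: {"type":"object","properties":{"moves":{"type":"array","items":{"type":"object","properties":{"grip":{"type":"number"},"x":{"type":"number"},"y":{"type":"number"},"z":{"type":"number"},"ax":{"type":"number"},"ay":{"type":"number"},"az":{"type":"number"}}}}},"required":["moves"]}

```bash
mkdir -p pics
python3 - <<'E'
from cell import sensors, imaging
import cv2,numpy as np
np.set_printoptions(precision=4,suppress=True)
o=sensors.get_obs();print(o['time_s'],o['eef_pos'],o['orientation'],o['gripper_width'])
for n in('top','side','wrist'):
    cv2.imwrite(f'pics/{n}0.png',imaging.snapshot(n)); print(n,imaging.calibration(n))
a=cv2.imread('pics/top0.png');cv2.imwrite('pics/top0b.png',cv2.resize(a,(800,600),interpolation=cv2.INTER_CUBIC))
a=cv2.imread('pics/side0.png');cv2.imwrite('pics/side0b.png',cv2.resize(a,(800,600),interpolation=cv2.INTER_CUBIC))
E
```

```text
0.0 [249.1573 517.5472 176.5466] [-0.6988 -3.0623  0.0026] 93.79496835129275
top {'camera_matrix': array([[401.431 ,   0.    , 255.3453],
       [  0.    , 401.431 , 189.7543],
       [  0.    ,   0.    ,   1.    ]]), 'T': array([[  0.2097,  -0.9572,   0.1996, 326.3791],
       [ -0.9778,  -0.206 ,   0.0392, 274.6964],
       [  0.0036,  -0.2033,  -0.9791, 911.0422],
       [  0.    ,   0.    ,   0.    ,   1.    ]])}
side {'camera_matrix': array([[437.7938,   0.    , 261.288 ],
       [  0.    , 437.7938, 189.7071],
       [  0.    ,   0.    ,   1.    ]]), 'T': array([[  -0.3053,   -0.3847,    0.8711, -333.1762],
       [  -0.9522,    0.1302,   -0.2762,  535.5109],
       [  -0.0071,   -0.9138,   -0.4061,  476.106 ],
       [   0.    ,    0.    ,    0.    ,    1.    ]])}
wrist {'camera_matrix': array([[297.3186,   0.    , 256.9353],
       [  0.    , 297.3186, 191.434 ],
       [  0.    ,   0.    ,   1.    ]]), 'hand_eye': array([[   0.0001,   -0.9599,   -0.2804,   81.8969],
       [   1.    ,    0.0001,   -0.0002,    0.3277],
       [   0.0003,   -0.2804,    0.9599, -207.3304],
       [   0.    ,    0.    ,    0.    ,    1.    ]])}
```

View pics/top0b.png

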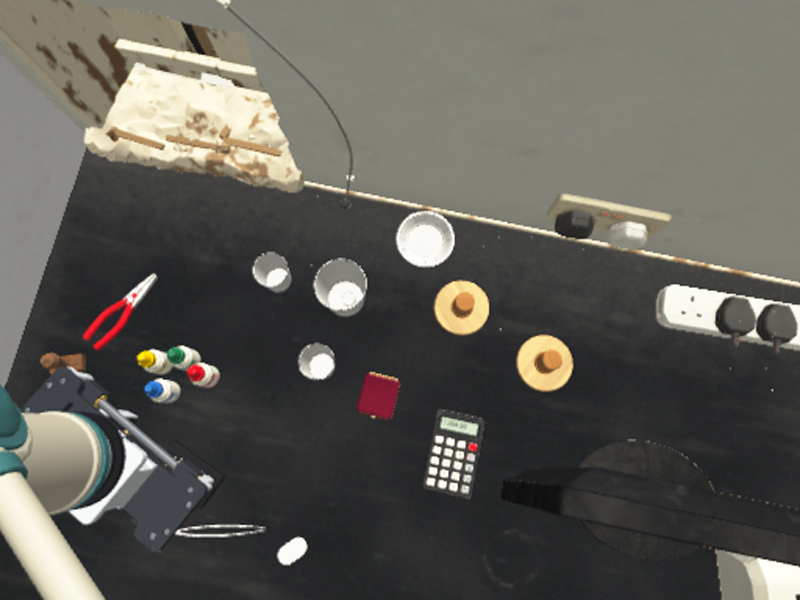

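View pics/side0b.png

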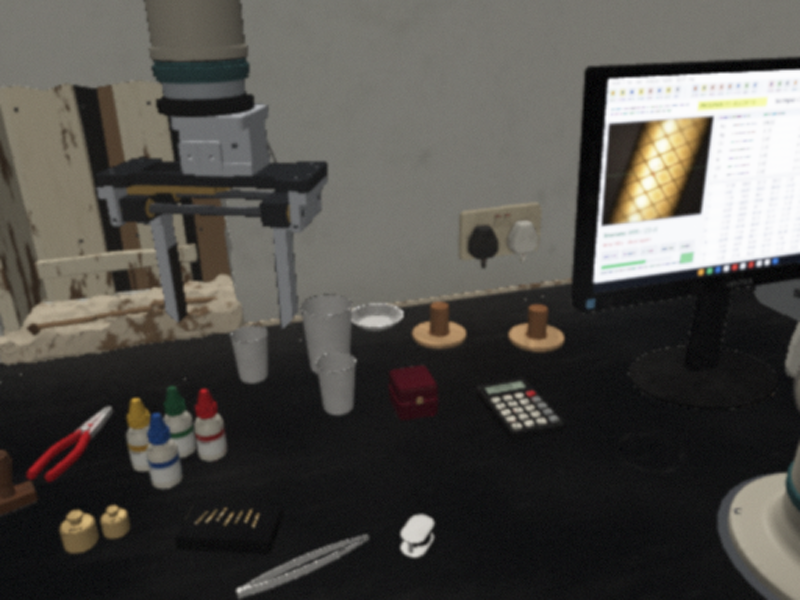

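The top view (800x600) shows:
- **Lids:** one at (462,307) and one at (545,362). The base is at bottom right, so (462,307) is the far one and the likely target.
- **Tumblers:** (340,287), (272,271) and (317,361). The one at (340,287) is the largest.
- **Dish and box:** dish at (425,239), ring box at (379,395).

Next is a close crop with a grid to measure and check these.

```bash
cat > h.py <<'E'
import numpy as np,cv2
from cell import imaging,sensors
from scipy.spatial.transform import Rotation as R
def ray(name,u,v,z):
    c=imaging.calibration(name);K=c['camera_matrix'];T=c['T']
    d=T[:3,:3]@np.linalg.solve(K,[u,v,1]);p=T[:3,3];return p+d*(z-p[2])/d[2]
def wray(u,v,z,pos,rv):
    c=imaging.calibration('wrist');K=c['camera_matrix'];H=c['hand_eye']
    x,y=u-K[0,2],v-K[1,2];r=np.hypot(x,y);t=r/K[0,0]
    d=np.array([x/r*np.sin(t),y/r*np.sin(t),np.cos(t)]);W=R.from_rotvec(rv).as_matrix()
    p=W@H[:3,3]+pos;d=W@H[:3,:3]@d;return p+d*(z-p[2])/d[2]
def wproj(P,pos,rv):
    c=imaging.calibration('wrist');K=c['camera_matrix'];H=c['hand_eye'];W=R.from_rotvec(rv).as_matrix()
    q=H[:3,:3].T@(W.T@(np.array(P)-pos)-H[:3,3]);t=np.arctan2(np.hypot(q[0],q[1]),q[2])
    return K[:2,2]+K[0,0]*t*q[:2]/np.hypot(q[0],q[1])
E
python3 - <<'E'
from h import *
np.set_printoptions(precision=1,suppress=True)
s=.64
for n,u,v,z in[('lidA top',461,309,17),('lidB',545,363,17),('knobA top',463,303,61),('tumL rim',340,286,95),('tumS rim',271,267,70),('tumS2',316,361,70),('dish',425,239,16),('box',380,393,42)]:
    p=ray('top',u*s,v*s,z);print(n,p,np.hypot(*p[:2]))
a=cv2.imread('pics/top0.png')[125:265,160:376]
cv2.imwrite('pics/c1.png',cv2.resize(a,None,fx=3.7,fy=3.7,interpolation=cv2.INTER_CUBIC))
print(R.from_rotvec(sensors.get_obs()['orientation']).as_matrix())
E
```

```text
lidA top [509.4 218.7  17. ] 554.3633210801654
lidB [457.7  86.7  17. ] 465.8484413568274
knobA top [509.3 220.3  61. ] 554.8847033333125
tumL rim [490.1 387.2  95. ] 624.6385045049287
tumS rim [501.3 490.   70. ] 701.0002431928646
tumS2 [388.1 398.6  70. ] 556.2959859876918
dish [602.3 291.   16. ] 668.8862580754997
box [365.9 306.6  42. ] 477.3672526898576
[[-0.9  0.4 -0. ]
 [ 0.4  0.9 -0. ]
 [ 0.  -0.  -1. ]]
```

View pics/c1.png

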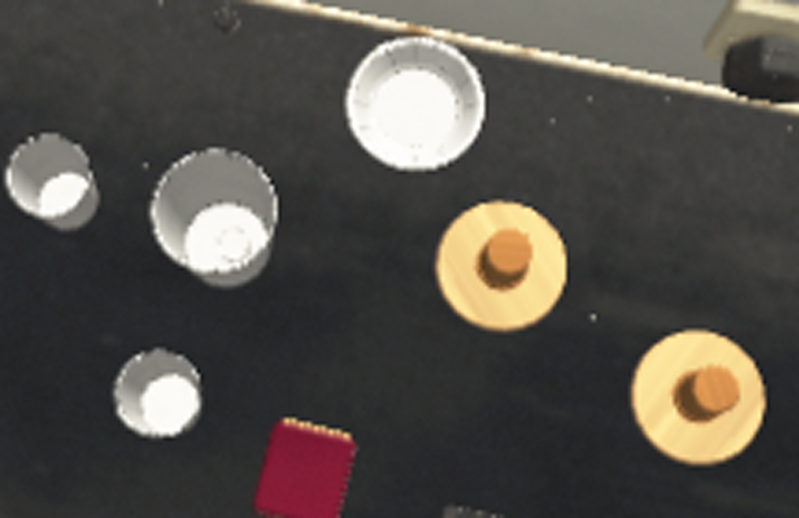

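View pics/wrist0.png

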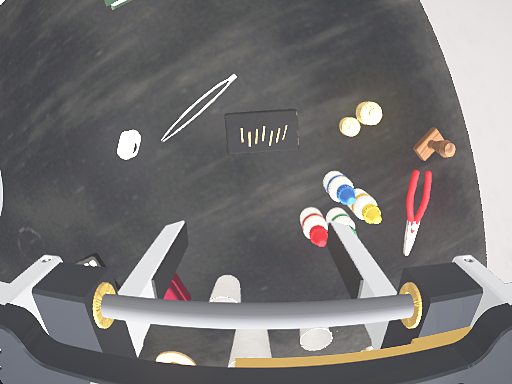

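The crop confirms the choice: the far lid's disc is at crop (501,266), and the largest tumbler at (214,211) has a coin inside. The near lid at (698,397) is rejected. The wrist view shows the clear area between the fingers. Before reaching, I'll check how close the monitor is to the arm's path and work out the move.

Run:
```python
from h import *
np.set_printoptions(precision=1,suppress=True)
s=.64
def tri(a,b):
    A=[];B=[]
    for n,(u,v) in(('top',a),('side',b)):
        c=imaging.calibration(n);d=c['T'][:3,:3]@np.linalg.solve(c['camera_matrix'],[u*s,v*s,1]);d/=np.linalg.norm(d)
        M=np.eye(3)-np.outer(d,d);A.append(M);B.append(M@c['T'][:3,3])
    return np.linalg.lstsq(np.vstack(A),np.hstack(B),rcond=None)[0]
print('mon upper',tri((502,497),(583,68)),'mon low',tri((505,482),(578,305)))
print('knob tri',tri((464,301),(440,305)))
print('rim',ray('top',340.4*s,284.4*s,95))
o=sensors.get_obs();M=R.from_rotvec(o['orientation']).as_matrix();p=o['eef_pos'];print(M)
print('to lid',M.T@(np.array([509.5,219.5,150])-p))
```

```text
mon upper [285.  172.7 405.5] mon low [290.  135.1 145.7]
knob tri [512.1 219.4  61.6]
rim [492.4 387.2  95. ]
[[-0.9  0.4 -0. ]
 [ 0.4  0.9 -0. ]
 [ 0.  -0.  -1. ]]
to lid [-363.9 -155.7   26.9]
```

drive_tool([
  {"z":-50,"grip":1},
  {"x":-46,"y":-2,"grip":1},
  {"x":-46,"y":-2,"grip":1},
  {"x":-46,"y":-2,"grip":1},
  {"x":-46,"y":-2,"grip":1},
  {"x":-46,"y":-2,"grip":1},
  {"x":-46,"y":-3,"grip":1},
  {"grip":1},
  {"grip":1},
])

```text
invalid input at $.moves[0]: expected keys grip, x, y, z, ax, ay, az
```

Run:
```python
from h import *
np.set_printoptions(precision=3,suppress=True)
o=sensors.get_obs();a=imaging.snapshot('wrist');cv2.imwrite('pics/w1.png',cv2.resize(a,(768,576),interpolation=cv2.INTER_CUBIC))
print(o['time_s'],o['joints'],o['eef_pos'],o['orientation'],o['wrist_force'])
for P in([492.4,387.2,95],[510,219.5,61]): print(wproj(P,o['eef_pos'],o['orientation'])*1.5)
```

```text
0.15 [ 1.001  0.276  1.506  0.     1.361 -0.121] [249.208 517.682 176.72 ] [-0.699 -3.062  0.002] [-0.758  0.013  0.386]
[372.802 557.751]
[253.475 573.447]
```

View pics/w1.png

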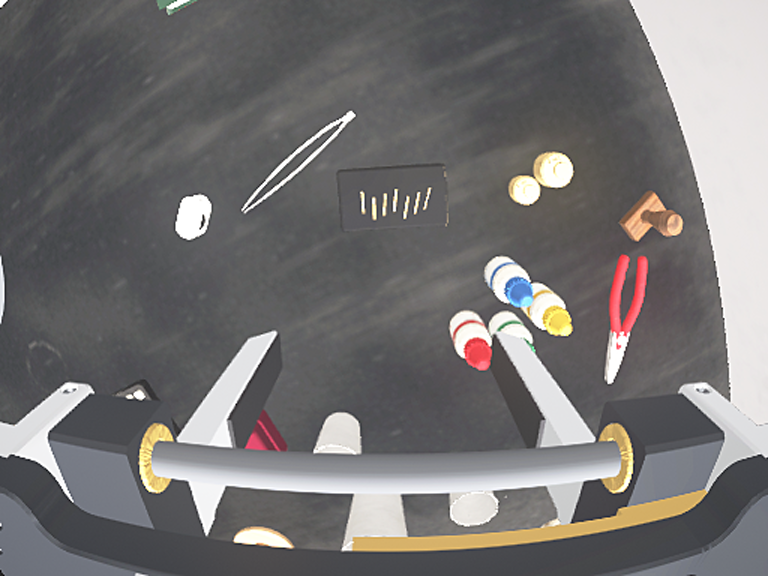

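The move was refused because every row needs all the keys, so this is still the start view. Resending it with complete rows.

drive_tool([
  {"grip":1,"x":0,"y":0,"z":-50,"ax":0,"ay":0,"az":0},
  {"grip":1,"x":-46,"y":-2,"z":0,"ax":0,"ay":0,"az":0},
  {"grip":1,"x":-46,"y":-2,"z":0,"ax":0,"ay":0,"az":0},
  {"grip":1,"x":-46,"y":-2,"z":0,"ax":0,"ay":0,"az":0},
  {"grip":1,"x":-46,"y":-2,"z":0,"ax":0,"ay":0,"az":0},
  {"grip":1,"x":-46,"y":-2,"z":0,"ax":0,"ay":0,"az":0},
  {"grip":1,"x":-46,"y":-3,"z":0,"ax":0,"ay":0,"az":0},
  {"grip":1,"x":0,"y":0,"z":0,"ax":0,"ay":0,"az":0},
  {"grip":1,"x":0,"y":0,"z":0,"ax":0,"ay":0,"az":0},
  {"grip":1,"x":0,"y":0,"z":0,"ax":0,"ay":0,"az":0},
])

```text
time_s: 1.45
eef_pos: [491.3, 387.3, 227.5]
orientation: [-0.697, -3.063, -0.0]
wrist_force: [0.1, -0.0, 0.3]
gripper_width: 93.9
gripper_force: 0.0
```

Run:
```python
from h import *
np.set_printoptions(precision=3,suppress=True)
o=sensors.get_obs();a=imaging.snapshot('wrist');cv2.imwrite('pics/w2.png',cv2.resize(a,(768,576),interpolation=cv2.INTER_CUBIC))
print(o['time_s'],o['joints'],o['eef_pos'],o['orientation'],o['wrist_force'])
for P in([492.4,387.2,95],[510,219.5,61]): print(wproj(P,o['eef_pos'],o['orientation'])*1.5)
```

```text
1.45 [ 0.556  0.332  1.3    0.001  1.509 -0.567] [491.312 387.33  227.478] [-0.697 -3.063 -0.   ] [ 0.14  -0.046  0.314]
[385.536 267.251]
[235.172 349.706]
```

View pics/w2.png

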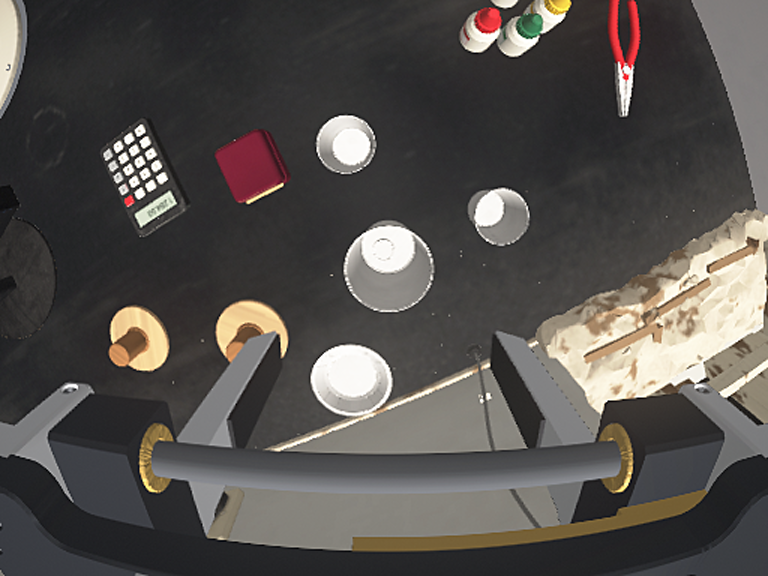

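The wrist view shows the target rim centred at about (388,267), within 3 px of the prediction, with the coin inside at (387,247). The target lid is at about (252,332). The arm plane may pass over the monitor, so I'll go up first, sweep high to the lid, and check clearance.

drive_tool([
  {"grip":1,"x":0,"y":0,"z":-50,"ax":0,"ay":0,"az":0},
  {"grip":1,"x":0,"y":0,"z":-50,"ax":0,"ay":0,"az":0},
  {"grip":1,"x":-22,"y":-36,"z":0,"ax":0,"ay":0,"az":0},
  {"grip":1,"x":-22,"y":-36,"z":0,"ax":0,"ay":0,"az":0},
  {"grip":1,"x":-22,"y":-36,"z":0,"ax":0,"ay":0,"az":0},
  {"grip":1,"x":-23,"y":-35,"z":0,"ax":0,"ay":0,"az":0},
  {"grip":1,"x":0,"y":0,"z":0,"ax":0,"ay":0,"az":0},
  {"grip":1,"x":0,"y":0,"z":0,"ax":0,"ay":0,"az":0},
])

```text
time_s: 2.5
eef_pos: [510.2, 220.2, 327.7]
orientation: [0.698, 3.063, 0.002]
wrist_force: [0.4, 0.3, -0.2]
gripper_width: 94.2
gripper_force: 0.0
```

Run:
```python
from h import *
np.set_printoptions(precision=3,suppress=True)
p0,r0=np.array([491.312,387.33,227.478]),np.array([-.697,-3.063,0])
print('rim',wray(388.5/1.5,267.5/1.5,95,p0,r0))
o=sensors.get_obs();w=imaging.snapshot('wrist');t=imaging.snapshot('top');s=imaging.snapshot('side')
print(o['time_s'],o['joints'],o['eef_pos'],o['orientation'],o['wrist_force'])
P=wproj([510,219.5,17],o['eef_pos'],o['orientation']);print(P,wproj([510,219.5,61],o['eef_pos'],o['orientation']))
u,v=int(P[0])-66,int(P[1])-50
print(u,v)
c=cv2.resize(w[v:v+100,u:u+133],(400,300),interpolation=cv2.INTER_CUBIC)
q=lambda a:cv2.resize(a,(400,300),interpolation=cv2.INTER_AREA)
cv2.imwrite('pics/m3.png',np.vstack([np.hstack([q(t),q(s)]),np.hstack([c,q(w)])]))
```

```text
rim [493.612 389.176  95.   ]
2.5 [ 0.281  0.201  1.246  0.001  1.694 -0.841] [510.202 220.193 327.665] [0.698 3.063 0.002] [ 0.405  0.298 -0.174]
[256.214 153.655] [256.174 157.905]
190 103
```

View pics/m3.png

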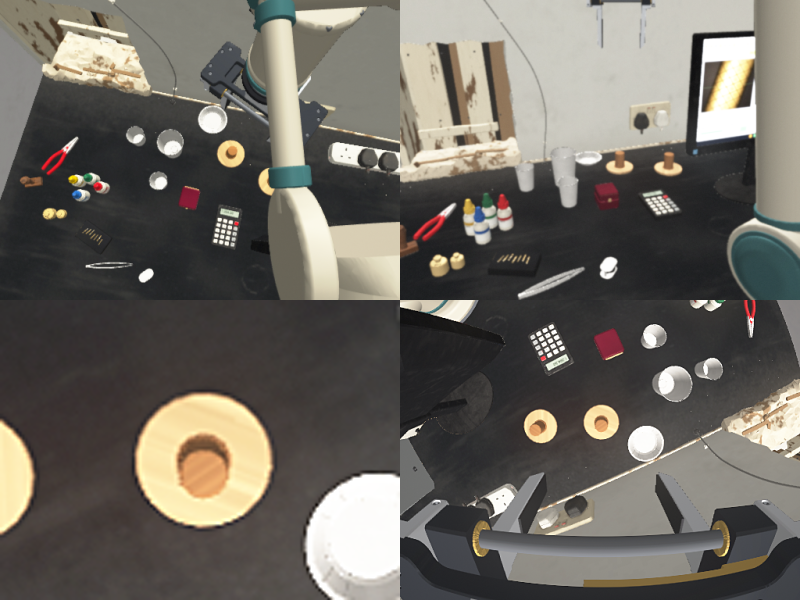

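The top view shows the forearm well above the monitor. The wrist crop (bottom left) shows the target lid's disc centred at crop (204,160) and its knob at (204,170). Now I'll compute the lid position and check the forearm height at grasp depth.

Run:
```python
from h import *
from scipy.optimize import least_squares
np.set_printoptions(precision=2,suppress=True)
o=sensors.get_obs();p,r=o['eef_pos'],o['orientation']
print('disc',wray(257.8,156.2,17,p,r),'knob',wray(257.8,159.7,61,p,r))
D=[([.276,1.505],[249.5,518.1,177.4]),([.332,1.3],[491.3,387.3,227.5]),([.201,1.246],[510.2,220.2,327.7])]
def m(x,q2,q3):
    s=q2+q3;return np.array([x[0]+x[2]*np.sin(q2)+x[3]*np.sin(s),x[1]+x[2]*np.cos(q2)+x[3]*np.cos(s)])
f=lambda x:np.hstack([m(x,*q)-[np.sqrt(P[0]**2+P[1]**2-69**2),P[2]] for q,P in D])
x=least_squares(f,[0,0,450,450]).x;print(x,f(x))
q=least_squares(lambda q:m(x,*q)-[np.sqrt(510**2+220**2-69**2),24],[.3,1.7]).x
s=q.sum();print('grasp q2,q3',q,'elbow rho',x[2]*np.sin(q[0]),'L1cos',x[2]*np.cos(q[0]),'drop/mm',1/np.tan(s))
M=R.from_rotvec(r).as_matrix();print(M)
```

```text
disc [515.27 220.15  17.  ] knob [513.77 220.72  61.  ]
[  16.36 -247.87  532.94  427.72] [ 9.   -1.75 -4.81  2.3  -4.19 -0.55]
grasp q2,q3 [0.33 1.81] elbow rho 175.1021085471205 L1cos 503.3502428864845 drop/mm -0.6435887951641598
[[-0.9   0.43 -0.  ]
 [ 0.43  0.9   0.  ]
 [ 0.    0.   -1.  ]]
```

The forearm clears the monitor by roughly 100 mm at grasp depth. I'll descend to just above the knob and take a last look.

drive_tool([
  {"grip":1,"x":-3,"y":1,"z":50,"ax":0,"ay":0,"az":0},
  {"grip":1,"x":0,"y":0,"z":50,"ax":0,"ay":0,"az":0},
  {"grip":1,"x":0,"y":0,"z":50,"ax":0,"ay":0,"az":0},
  {"grip":1,"x":0,"y":0,"z":50,"ax":0,"ay":0,"az":0},
  {"grip":1,"x":0,"y":0,"z":30,"ax":0,"ay":0,"az":0},
  {"grip":1,"x":0,"y":0,"z":0,"ax":0,"ay":0,"az":0},
  {"grip":1,"x":0,"y":0,"z":0,"ax":0,"ay":0,"az":0},
])

```text
time_s: 3.52
eef_pos: [514.9, 219.7, 98.6]
orientation: [0.697, 3.061, 0.002]
wrist_force: [-0.6, -0.3, 0.9]
gripper_width: 94.4
gripper_force: 0.0
```

Run:
```python
from h import *
np.set_printoptions(precision=2,suppress=True)
o=sensors.get_obs();p,r=o['eef_pos'],o['orientation'];w=imaging.snapshot('wrist')
print(o['time_s'],p,o['wrist_force'],wproj([513,220,17],p,r),wproj([513,220,61],p,r))
u,v=156,130
cv2.imwrite('pics/w4.png',cv2.resize(w[v:v+150,u:u+200],(800,600),interpolation=cv2.INTER_CUBIC))
```

```text
3.525 [514.86 219.69  98.58] [-0.56 -0.35  0.91] [256.04 187.2 ] [255.96 200.83]
```

View pics/w4.png

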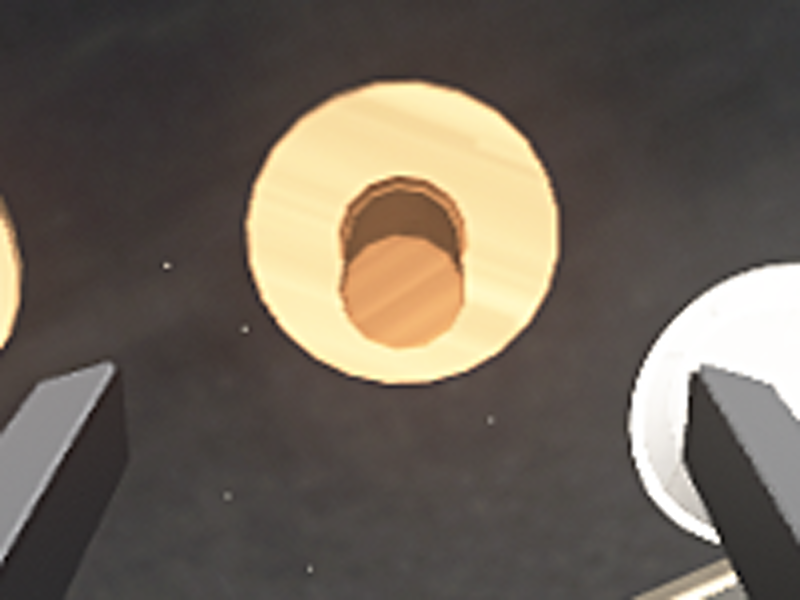

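The crop shows the disc centre at (402,231) and the knob top at (402,291), about 1 mm from prediction, with both fingers clear of the dish. Descending and gripping.

drive_tool([
  {"grip":1,"x":1,"y":0,"z":35,"ax":0,"ay":0,"az":0},
  {"grip":1,"x":0,"y":0,"z":25,"ax":0,"ay":0,"az":0},
  {"grip":1,"x":0,"y":0,"z":13,"ax":0,"ay":0,"az":0},
  {"grip":1,"x":0,"y":0,"z":0,"ax":0,"ay":0,"az":0},
  {"grip":1,"x":0,"y":0,"z":0,"ax":0,"ay":0,"az":0},
  {"grip":-0.4,"x":0,"y":0,"z":0,"ax":0,"ay":0,"az":0},
  {"grip":-0.4,"x":0,"y":0,"z":0,"ax":0,"ay":0,"az":0},
  {"grip":-0.4,"x":0,"y":0,"z":0,"ax":0,"ay":0,"az":0},
  {"grip":-0.4,"x":0,"y":0,"z":0,"ax":0,"ay":0,"az":0},
  {"grip":-1,"x":0,"y":0,"z":0,"ax":0,"ay":0,"az":0},
  {"grip":-1,"x":0,"y":0,"z":0,"ax":0,"ay":0,"az":0},
  {"grip":-1,"x":0,"y":0,"z":0,"ax":0,"ay":0,"az":0},
])

```text
time_s: 5.08
eef_pos: [512.9, 219.2, 24.3]
orientation: [-0.699, -3.063, -0.0]
wrist_force: [-0.0, 0.5, -0.8]
gripper_width: 27.6
gripper_force: 8.4
```

drive_tool([
  {"grip":-1,"x":0,"y":0,"z":0,"ax":0,"ay":0,"az":0},
  {"grip":-1,"x":0,"y":0,"z":0,"ax":0,"ay":0,"az":0},
  {"grip":-1,"x":0,"y":0,"z":0,"ax":0,"ay":0,"az":0},
])

```text
time_s: 5.45
eef_pos: [512.9, 219.2, 24.3]
orientation: [0.699, 3.063, 0.0]
wrist_force: [-0.6, -0.1, -1.2]
gripper_width: 26.6
gripper_force: 30.0
```

The knob is held: width is 26.6 mm and grip force 30 N. Lifting and carrying to above the tumbler.

drive_tool([
  {"grip":-1,"x":0,"y":0,"z":-20,"ax":0,"ay":0,"az":0},
  {"grip":-1,"x":0,"y":0,"z":-40,"ax":0,"ay":0,"az":0},
  {"grip":-1,"x":0,"y":0,"z":-50,"ax":0,"ay":0,"az":0},
  {"grip":-1,"x":0,"y":0,"z":-30,"ax":0,"ay":0,"az":0},
  {"grip":-1,"x":12,"y":18,"z":0,"ax":0,"ay":0,"az":0},
  {"grip":-1,"x":22,"y":36,"z":0,"ax":0,"ay":0,"az":0},
  {"grip":-1,"x":22,"y":36,"z":0,"ax":0,"ay":0,"az":0},
  {"grip":-1,"x":22,"y":36,"z":0,"ax":0,"ay":0,"az":0},
  {"grip":-1,"x":13,"y":18,"z":0,"ax":0,"ay":0,"az":0},
  {"grip":-1,"x":0,"y":0,"z":0,"ax":0,"ay":0,"az":0},
  {"grip":-1,"x":0,"y":0,"z":0,"ax":0,"ay":0,"az":0},
])

```text
time_s: 6.82
eef_pos: [493.5, 387.0, 164.3]
orientation: [0.7, 3.063, -0.002]
wrist_force: [0.3, -0.2, -0.9]
gripper_width: 26.5
gripper_force: 30.0
```

Run:
```python
from h import *
np.set_printoptions(precision=2,suppress=True)
o=sensors.get_obs();p,r=o['eef_pos'],o['orientation'];w=imaging.snapshot('wrist');s=imaging.snapshot('side')
print(o['time_s'],p,r,o['wrist_force'],o['gripper_width'])
c=imaging.calibration('side');T=np.linalg.inv(c['T'])
def sp(P): q=c['camera_matrix']@(T[:3,:3]@np.array(P)+T[:3,3]);return q[:2]/q[2]
a=sp([493,388.5,95]);print('side rim',a,'tcp',sp(p))
print('rim w',wproj([493,388.5,95],p,r))
u,v=int(a[0])-50,int(a[1])-80
print(u,v)
A=cv2.resize(s[v:v+150,u:u+100],(400,600),interpolation=cv2.INTER_CUBIC)
B=cv2.resize(w[110:260,206:306],(400,600),interpolation=cv2.INTER_CUBIC)
cv2.imwrite('pics/m5.png',np.hstack([A,B]))
```

```text
6.825 [493.47 386.98 164.26] [ 0.7   3.06 -0.  ] [ 0.31 -0.16 -0.9 ] 26.536724553873444
side rim [208.89 195.11] tcp [207.68 163.88]
rim w [257.97 191.42]
158 115
```

View pics/m5.png

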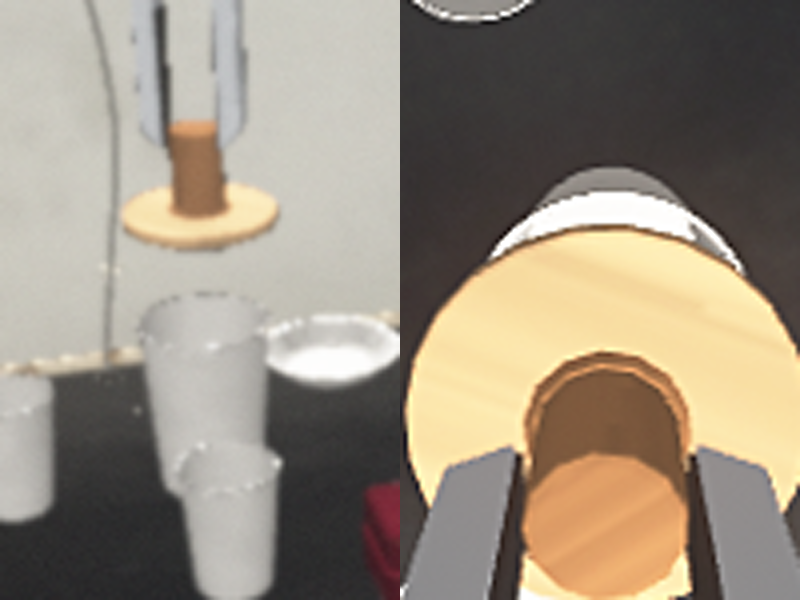

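The side crop shows the knob top at about (195,130) and the disc top centre at about (200,210), while the fingertips end near row 145, higher than expected. I'll check the lid's actual height against the prediction.

Run:
```python
from h import *
np.set_printoptions(precision=1,suppress=True)
p=np.array([493.47,386.98,164.26]);r=np.array([.7,3.063,-.002])
c=imaging.calibration('side');T=np.linalg.inv(c['T'])
def sp(P): q=c['camera_matrix']@(T[:3,:3]@np.array(P)+T[:3,3]);return (q[:2]/q[2]-[158,115])*4
for dz in(0,-10,-20,-26):
    print(dz,'S knobtop',sp(p+[0,0,37+dz]),'disctop',sp(p+[0,0,-7+dz]),
     'W knobtop',(wproj(p+[0,0,37+dz],p,r)-[206,110])*4+[400,0],'disctop',(wproj(p+[0,0,-7+dz],p,r)-[206,110])*4+[400,0])
print('tip S',[sp(p+s*13*np.array([.434,.9,0])) for s in(-1,1)],'rim S',sp([493,388.5,95]),'foot',sp([493,388.5,0]))
print('open tip at grasp pose W', wproj(p+47*np.array([.434,.9,0]),p,r), sensors.get_obs()['gripper_force'])
```

```text
0 S knobtop [194.5 125.9] disctop [199.5 208.4] W knobtop [601.6 520.7] disctop [602.4 421.8]
-10 S knobtop [195.6 144.9] disctop [200.6 226.7] W knobtop [601.8 494.7] disctop [602.5 404. ]
-20 S knobtop [196.8 163.8] disctop [201.7 244.8] W knobtop [602. 471.] disctop [602.6 387.6]
-26 S knobtop [197.5 175.1] disctop [202.4 255.6] W knobtop [602.1 457.7] disctop [602.7 378.3]
tip S [array([223.7, 196.6]), array([173.8, 194.4])] rim S [203.6 320.4] foot [213.3 479. ]
open tip at grasp pose W [318.4 218.4] 29.996484629809856
```

The lid's height and position match the prediction within about 2 mm, so it is firmly held where expected. The rim at side crop (204,322) also matches. Contact should come at about TCP z 109, so I'll lower to just above that.

drive_tool([
  {"grip":-1,"x":1,"y":2,"z":0,"ax":0,"ay":0,"az":0},
  {"grip":-1,"x":0,"y":0,"z":15,"ax":0,"ay":0,"az":0},
  {"grip":-1,"x":0,"y":0,"z":15,"ax":0,"ay":0,"az":0},
  {"grip":-1,"x":0,"y":0,"z":10,"ax":0,"ay":0,"az":0},
  {"grip":-1,"x":0,"y":0,"z":7,"ax":0,"ay":0,"az":0},
  {"grip":-1,"x":0,"y":0,"z":4,"ax":0,"ay":0,"az":0},
  {"grip":-1,"x":0,"y":0,"z":0,"ax":0,"ay":0,"az":0},
  {"grip":-1,"x":0,"y":0,"z":0,"ax":0,"ay":0,"az":0},
])

```text
time_s: 7.92
eef_pos: [493.7, 390.9, 113.8]
orientation: [0.699, 3.062, 0.001]
wrist_force: [-0.2, -0.9, -1.3]
gripper_width: 26.1
gripper_force: 30.0
```

drive_tool([
  {"grip":-1,"x":0,"y":0,"z":1,"ax":0,"ay":0,"az":0},
  {"grip":-1,"x":0,"y":0,"z":1,"ax":0,"ay":0,"az":0},
  {"grip":-1,"x":0,"y":0,"z":0,"ax":0,"ay":0,"az":0},
  {"grip":-1,"x":0,"y":0,"z":0,"ax":0,"ay":0,"az":0},
])

```text
time_s: 8.43
eef_pos: [493.4, 390.7, 111.4]
orientation: [0.699, 3.063, 0.0]
wrist_force: [0.8, 0.2, -1.1]
gripper_width: 26.6
gripper_force: 30.0
```

drive_tool([
  {"grip":-1,"x":0,"y":-1,"z":1,"ax":0,"ay":0,"az":0},
  {"grip":-1,"x":0,"y":0,"z":0,"ax":0,"ay":0,"az":0},
  {"grip":-1,"x":0,"y":0,"z":0,"ax":0,"ay":0,"az":0},
])

```text
time_s: 8.8
eef_pos: [492.9, 389.7, 110.4]
orientation: [-0.699, -3.063, -0.0]
wrist_force: [0.5, 0.7, -0.9]
gripper_width: 26.0
gripper_force: 30.0
```

drive_tool([
  {"grip":-1,"x":0,"y":0,"z":1,"ax":0,"ay":0,"az":0},
  {"grip":-1,"x":0,"y":0,"z":0,"ax":0,"ay":0,"az":0},
  {"grip":-1,"x":0,"y":0,"z":0,"ax":0,"ay":0,"az":0},
])

```text
time_s: 9.18
eef_pos: [492.9, 389.8, 109.4]
orientation: [-0.699, -3.063, -0.0]
wrist_force: [-0.6, -0.2, -0.2]
gripper_width: 26.6
gripper_force: 30.0
```

drive_tool([
  {"grip":-1,"x":0,"y":0,"z":0.7,"ax":0,"ay":0,"az":0},
  {"grip":-1,"x":0,"y":0,"z":0,"ax":0,"ay":0,"az":0},
  {"grip":-1,"x":0,"y":0,"z":0,"ax":0,"ay":0,"az":0},
])

```text
time_s: 9.55
eef_pos: [493.1, 389.8, 109.0]
orientation: [0.699, 3.062, 0.001]
wrist_force: [0.5, -0.0, 2.0]
gripper_width: 26.4
gripper_force: 30.0
```

Contact at z 109 (+2 N up) is the expected seated height, so the plug is in the mouth. Releasing and rising clear.

drive_tool([
  {"grip":-0.3,"x":0,"y":0,"z":0,"ax":0,"ay":0,"az":0},
  {"grip":0,"x":0,"y":0,"z":0,"ax":0,"ay":0,"az":0},
  {"grip":0.3,"x":0,"y":0,"z":0,"ax":0,"ay":0,"az":0},
  {"grip":0.6,"x":0,"y":0,"z":0,"ax":0,"ay":0,"az":0},
  {"grip":0.6,"x":0,"y":0,"z":0,"ax":0,"ay":0,"az":0},
  {"grip":0.6,"x":0,"y":0,"z":-15,"ax":0,"ay":0,"az":0},
  {"grip":0.6,"x":0,"y":0,"z":-30,"ax":0,"ay":0,"az":0},
  {"grip":0.6,"x":0,"y":0,"z":-50,"ax":0,"ay":0,"az":0},
  {"grip":0.6,"x":0,"y":0,"z":-50,"ax":0,"ay":0,"az":0},
  {"grip":0.6,"x":0,"y":0,"z":0,"ax":0,"ay":0,"az":0},
  {"grip":0.6,"x":0,"y":0,"z":0,"ax":0,"ay":0,"az":0},
])

```text
time_s: 10.92
eef_pos: [492.7, 389.6, 253.9]
orientation: [0.699, 3.063, 0.0]
wrist_force: [0.1, -0.5, 0.2]
gripper_width: 74.9
gripper_force: 0.0
```

Run:
```python
from h import *
np.set_printoptions(precision=2,suppress=True)
o=sensors.get_obs();p,r=o['eef_pos'],o['orientation'];w=imaging.snapshot('wrist');s=imaging.snapshot('side')
print(o['time_s'],p,o['wrist_force'],o['gripper_width'])
P=wproj([493,389,102],p,r);print('disc pred',P)
u,v=int(P[0])-50,int(P[1])-75;print(u,v)
A=cv2.resize(s[130:280,158:258],(400,600),interpolation=cv2.INTER_CUBIC)
B=cv2.resize(w[v:v+150,u:u+100],(400,600),interpolation=cv2.INTER_CUBIC)
cv2.imwrite('pics/m6.png',np.hstack([A,B]))
```

```text
10.925 [492.71 389.63 253.95] [ 0.12 -0.48  0.2 ] 74.92663583022699
disc pred [256.35 173.97]
206 98
```

View pics/m6.png

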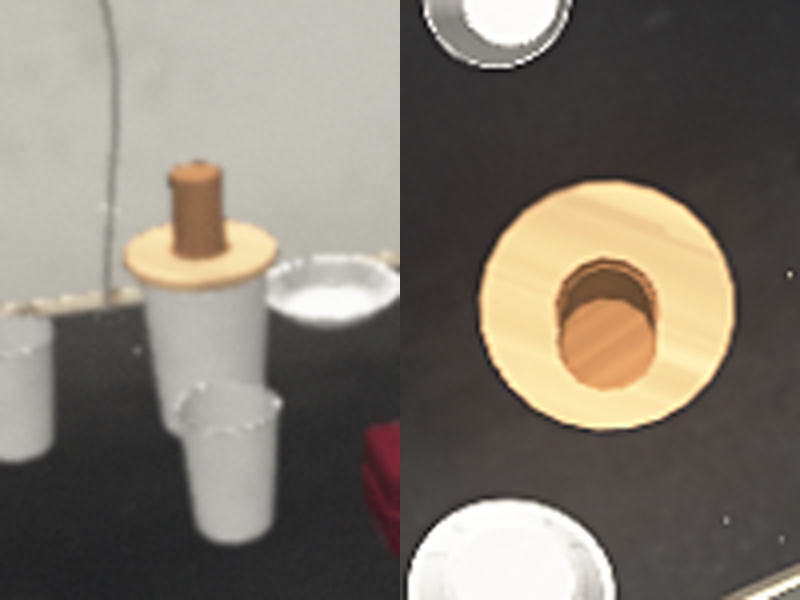

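The lid is seated and level. In the side crop its disc is centred at x≈201 and the tumbler at about 204–205, roughly 2 mm off centre against the 8 mm allowed. The tumbler has not moved and the fingers are clear. Handing in.

```bash
python3 -c "
from cell import manip
print(manip.sign_off())"
```

```text
the job is handed in; nothing more can be done
None
```

The bamboo lid is on the largest tumbler, level and about 2 mm off centre by the last side view, and the job was handed in just after 10.9 s; the hand-in gave no verdict.

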